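# Lay the channel in the gluing tray, then hold the spray can down in its cradle

## Task

Set up for gluing: first lay the dark U channel flat in the long compartment of the grey gluing tray and let go of it. Then stand the spray can upright in the orange sprung ring of the cradle, push it down until the ring is fully down on its stop, and finish still gripping the can and holding it pressed there, so that I can fit the locking pin. Leave the two small bottles standing where they are.

Things in the scene. Friction and masses are not known exactly. Their poses are not given: they have to be found in the camera images.
- channel_center (a point): Centre (half-way up) of the loose dark U channel: 112 mm long along its y axis, 22 mm wide along x, 15 mm high, 30 g, lying flat on the mat at the start (grip across its width; either way round fits). It acts as a solid bar.
- glue_tray: Fixed grey gluing tray, 112 mm (x) by 140 mm (y), walls 11 mm high; origin at the middle of its underside. The long compartment lies on its -x side, a row of two short ones on its +x side (centres 32 mm from the middle); the short one at +y holds a fixed point motor, 46 mm long (y) and 19 mm high.
- slot_floor (a point): Centre of the (cork-coloured) floor of the long compartment of the grey gluing tray, 4 mm above the mat, z up. The compartment is 121 mm long along this frame's y axis and 30 mm wide along x, its walls 5 mm thick and rising 7 mm above its floor; the long walls are cut away over the middle 52 mm to make room for fingers.
- can_center (a point): Centre of the loose spray can (white with a coloured pattern): z is its axis, 42 mm diameter, 108 mm high in all, so its foot is 54 mm below and its nozzle tip 54 mm above this point; the straight body reaches up to about 30 mm above this point. About 0.13 kg.
- can_foot (a point): Centre of the underside of the spray can; z is the can's axis.
- spray_can: The same spray can; origin at the centre of its underside.
- cradle: Fixed base of the sprung cradle: blue, 110 mm square, 8 mm high, with a dark collar 82 mm across up to 22 mm; origin at the middle of its underside, on the ring's axis. Two ears of the ring run on guide rods (tops 44 mm above the mat) 47 mm either side of the axis along y.
- ring_seat (a point): Centre of the inner floor of the cradle's orange ring (a shallow round holder), where the can's foot comes to stand; it moves with the ring, z up, 38 mm above the mat at rest. The bore is 48 mm wide; the wall rises 22 mm above this floor, flaring out to 54 mm at the mouth.
- cradle_ring (a joint): How far the orange ring is pressed down: 0 up at rest, 0.018 m fully down on its stop. A spring carries it: a downward force of about 4.5 N (the can weighs about 1.3 N) starts it moving and about 12 N presses it fully down, and it rises again when let go.
- oil_bottle_center (a point): A point 43 mm above the foot of the small loose amber oil bottle with a white nozzle (25 mm diameter, 82 mm high). To be left standing.
- glue_vial_center (a point): A point 43 mm above the foot of the small loose glue bottle, black and white, with a white nozzle cap (23 mm diameter, 90 mm high). To be left standing.
Not all that is in view belongs to the job. What is shaped like the spray_can but yellow is not meant.

How it is judged:
By the outcome, as a careful person would: the job done as asked, in the order asked, and still so for the second after the job is handed in, while the arm keeps its last pose, push and grip.
It also fails if it takes over 54 s, if anything falls off the work surface, if the arm or the gripper's body presses on something with over 40 N, if the wrist force passes 120 N, or if a joint passes its speed limit or range.

## Robot

A 7-joint arm with a two-finger parallel gripper is mounted at the origin on a cart in front of the work surface, level with it; the furniture and walls round the work are solid. World frame = base frame: x ahead of the robot, y to its left, z up, the work surface at z = 0. Lengths are in m, angles in rad, forces in N, time in s.
With the tool pointing down it reaches from about 0.425 to 0.875 m from the base axis. Payload 9.9 kg.
Tool frame: the origin (TCP) lies on the centre line of the jaws, within the pads' length; the fingertips stand manip.tcp_to_tips ahead of it and the grasp point (between the pads) lies 6 mm ahead of it (manip.tcp_to_tips is the distance from the TCP to the fingertips, in m); z points along the fingers, y is the line along which they close (so a half turn about z gives the same grasp; the last joint's range is limited). The gripper opens to 85 mm and grips with 20 to 120 N. Pads are 22 mm wide; open, the fingers measure 114 mm over their backs; the gripper's body (76 mm by 85 mm) begins 54 mm behind the grasp point. The pads swing forward as they close: fully open they stand 13 mm farther back than shut.
Start: joints at [1.136, 0.576, 0.025, 1.437, -0.015, 1.129, -0.057], TCP at [0.232, -0.634, 0.256] pointing down, gripper open.
Joint ranges: [-2.76, 2.76], [-0.34, 2.15], [-1.52, 1.57], [0.19, 2.46], [-1.09, 4.23], [0.17, 1.99], [-2.82, 2.82]. Speed limits (rad/s): [2.22, 2.22, 3.01, 3.01, 3.14, 3.14, 3.14].

## Interface

Orientations are given as [roll, pitch, yaw] about the fixed x, y, z axes, in that order (R = Rz(yaw) Ry(pitch) Rx(roll)).
In Python, from workcell import readout, vision, job_done, manip gives the robot as it stands.
- The arm moves only by the tool move_arm, never from a script. Its argument "increments" is one flat list of numbers, 6 for each row, row after row: the shift along the tool's x, y, z in cm, then the turn, a rotation vector about the tool's x, y, z in rad. A call has 1 to 12 rows; each row is the pose to reach, as a shift and turn from the pose commanded when the call began, along the tool's axes at that moment; what a row does not reach only later rows make up. A row lasts 1/10 s, in which the tool goes at most 50 mm and 8.59 degrees, less where a joint would pass 70% of its speed; a pose out of reach is approached as far as the arm can. A call with a gripper value outside its range is refused whole. "claw" is the closure, from -1 (fully open) to 1 (shut), set as the call begins (left out, the last holds). The fingers move at their own pace and stop on an object; "newtons" is the grip in N (left out, the last holds). Time passes only in rows, so rows that repeat a pose let the fingers close. It gives the time, the measured TCP pose, the force, the opening and the grip force at its end, in the units of the state.
- readout.get_state(): the state, without advancing time (a new reading comes with each control period).
- vision.get_image(name): name is "scene" or "top" or "wrist"; returns the picture (480x640x3 uint8, blue, green, red); there is no depth.
- vision.camera_info(name): a dict with "mtx" (3x3 intrinsics, pixels), "R" (3x3) and "t" (3): a world point X has camera coordinates R X + t. Camera axes: x right, y down, z forward; pixel columns grow to the right and rows downward; lengths in m; the calibration is good to about 2 mm. A picture is of the moment at which its call begins: read the wrist's pose just before it. camera_info takes no time and is no camera call; for the wrist camera it gives the pose at the moment of the call.
- job_done(): hands the job in; it is judged then, once.
The state is a dict: "time_s": time; "joint_pos": joint angles; "joint_velocities": joint speeds; "tau": joint torques, N m; "tcp_pos": TCP position; "eef_rot": TCP orientation; "ft_force": force on the tool from outside, world axes, zero at the start; "ft_torque": the same for the moment, N m; "opening": opening from 0.0 (shut) to 1.0 (fully open); "grasp_force": force on a finger pad.
Only numpy, scipy, OpenCV 4.12 (cv2) and the standard library are available. Lean on these libraries where they do the work, as an engineer would, in place of code of your own. Each camera call takes 0.05 s, during which the arm holds its last target. There are 200 camera calls.

## Working session

There is one attempt and no reset: what is moved stays moved. The work goes in short steps, Python scripts to look and compute and a tool call to move; the robot and the scene stay as the last step left them, time stands still between calls to the robot, and variables do not carry over. Pictures are saved under pics/ and viewed, at most 10 in all, crops included, and the job is handed in when it is done.

Besides the shell and the picture viewer there is one more tool, called after "Call:" by a JSON object that holds its "fn" and its "kwargs", one argument or row to a line. move_arm: Moves the arm, as the interface text tells. Its arguments: {"type":"object","properties":{"increments":{"type":"array"},"claw":{"type":"number"},"newtons":{"type":"number"}},"required":["increments"]}

```bash
mkdir -p pics; ls
python3 - <<'E'
from workcell import readout, vision, manip
import cv2,numpy as np
s=readout.get_state(); print(s['time_s'],s['tcp_pos'],s['eef_rot'],s['opening'],manip.tcp_to_tips)
for n in ("scene","top","wrist"):
    i=vision.camera_info(n); im=vision.get_image(n)
    cv2.imwrite(f"pics/{n}0.png",im); np.savez(f"pics/{n}0.npz",**{k:np.array(i[k]) for k in("mtx","R","t")})
    print(n,np.round(-np.array(i['R']).T@np.array(i['t']),3),np.round(i['R'],2).tolist(),np.round(i['mtx'],0).tolist())
E
```

```text
pics
0.0 [ 0.23181383 -0.63350144  0.25547488] [-3.13996436e+00  8.03292510e-05  3.50829504e-01] 1.0008755357198214 0.025
scene [-0.088  0.725  0.598] [[-0.72, -0.69, 0.02], [-0.38, 0.37, -0.85], [0.58, -0.62, -0.53]] [[474.0, 0.0, 319.0], [0.0, 474.0, 238.0], [0.0, 0.0, 1.0]]
top [0.282 0.123 1.22 ] [[-0.02, -1.0, -0.0], [-0.98, 0.02, -0.19], [0.19, -0.0, -0.98]] [[454.0, 0.0, 314.0], [0.0, 454.0, 235.0], [0.0, 0.0, 1.0]]
wrist [ 0.302 -0.607  0.372] [[0.34, -0.94, -0.0], [-0.9, -0.33, 0.29], [-0.28, -0.1, -0.96]] [[422.0, 0.0, 318.0], [0.0, 422.0, 236.0], [0.0, 0.0, 1.0]]
```

View pics/top0.png

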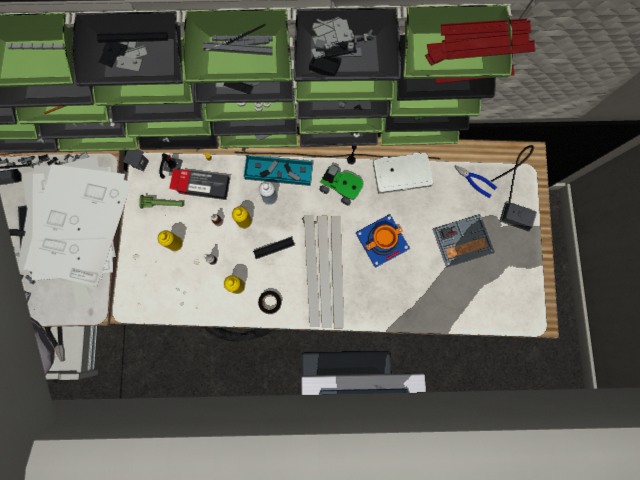

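View pics/scene0.png

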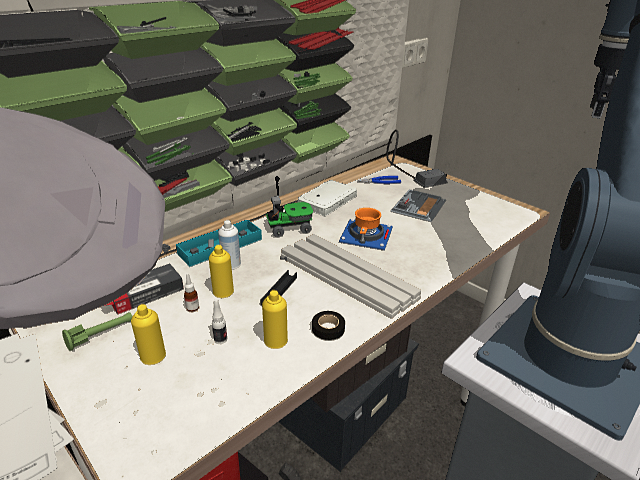

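The top view shows a white can at (267,189), three yellow cans at (242,215), (169,239) and (233,284), and the dark channel at (274,247). The cradle is at (384,240), the tray at (464,240), and the small bottles at (217,217) and (212,257). In the scene view the can is at (229,245), the channel at (279,287), the cradle at (367,225) and the tray at (418,203).

The can candidates are the white one and the three yellow ones. The white one with a pattern fits the description. The only dark U-bar is at (274,247); the grey bars at (323,270) are too long.

```bash
cat > h.py <<'E'
import numpy as np,cv2
from workcell import readout, vision
class Cam:
    def __init__(s,f=None,info=None):
        d=np.load(f) if f else info
        s.K,s.R,s.t=[np.array(d[k]) for k in("mtx","R","t")]; s.c=-s.R.T@s.t
    def ray(s,uv):
        d=s.R.T@np.linalg.solve(s.K,[uv[0],uv[1],1.]); return d/np.linalg.norm(d)
    def plane(s,uv,z):
        d=s.ray(uv); return s.c+d*(z-s.c[2])/d[2]
    def px(s,X):
        p=s.K@(s.R@np.asarray(X,float)+s.t); return p[:2]/p[2]
def tri(c1,u1,c2,u2):
    A=np.zeros((3,3));b=np.zeros(3);ds=[]
    for c,u in((c1,u1),(c2,u2)):
        d=c.ray(u);P=np.eye(3)-np.outer(d,d);A+=P;b+=P@c.c;ds.append((d,c.c))
    X=np.linalg.solve(A,b); return X,[round(float(np.linalg.norm((np.eye(3)-np.outer(d,d))@(X-c))),4) for d,c in ds]
def snap(n,tag):
    i=vision.camera_info(n); im=vision.get_image(n); cv2.imwrite(f"pics/{tag}.png",im)
    np.savez(f"pics/{tag}.npz",**{k:np.array(i[k]) for k in("mtx","R","t")}); return im,Cam(info=i)
def blobs(m,amin=30):
    n,l,st,ce=cv2.connectedComponentsWithStats(m.astype(np.uint8)); 
    return [(np.round(ce[i],1).tolist(),st[i].tolist(),l==i) for i in range(1,n) if st[i,4]>=amin]
E
python3 - <<'E'
from h import *
T=Cam("pics/top0.npz");S=Cam("pics/scene0.npz")
t=cv2.imread("pics/top0.png");s=cv2.imread("pics/scene0.png")
th=cv2.cvtColor(t,40);sh=cv2.cvtColor(s,40)
# channel
m=(t.max(2)<60);m[:235]=0;m[262:]=0;m[:,:245]=0;m[:,305:]=0
for c,st,l in blobs(m):
    r=cv2.minAreaRect(np.argwhere(l)[:,::-1].astype(np.float32));print('chan',c,st,r)
    b=cv2.boxPoints(r);print([T.plane(p,.015).round(3).tolist() for p in b])
# rough positions by stereo
for n,a,b in(("can nozzle",(267,183),(228,224)),("channel",(274,247),(279,287)),("cradle",(384,236),(367,212)),("tray",(464,240),(418,203)),("oil",(216,215),(190,280)),("glue",(211,256),(217,304))):
    X,e=tri(T,a,S,b);print(n,X.round(3),e,np.hypot(*X[:2]).round(3))
for n,p in(("Ycan",(242,215)),("Ycan",(169,239)),("Ycan",(233,284)),("tape",(270,300)),("train",(342,184))):print(n,T.plane(p,.05).round(3))
for nm,im,h,(x0,x1,y0,y1) in(("T",t,th,(355,415,210,270)),("S",s,sh,(335,400,195,250))):
    for col,lo,hi in(("orange",(5,150,120),(18,255,255)),("blue",(100,150,60),(125,255,255))):
        m=cv2.inRange(h,lo,hi);k=np.zeros_like(m);k[y0:y1,x0:x1]=1
        for c,st,l in blobs((m>0)&(k>0)):print(nm,col,c,st)
a=cv2.resize(t[165:275,190:310],None,fx=3.3,fy=3.3,interpolation=2);b=cv2.resize(t[205:275,350:500],None,fx=2.6,fy=2.6,interpolation=2)
c=cv2.resize(s[175:350,170:450],None,fx=1.4,fy=1.4)
o=np.zeros((600,800,3),np.uint8);o[:a.shape[0],:a.shape[1]]=a[:600];o[:b.shape[0],400:400+b.shape[1]]=b;o[200:200+c.shape[0],400:400+c.shape[1]]=c[:400]
cv2.imwrite("pics/crop1.png",o)
E
```

```text
chan [273.2, 247.4] [254, 238, 40, 20, 334] ((273.4434509277344, 247.34164428710938), (8.475676536560059, 39.889495849609375), 70.34617614746094)
[[0.481, 0.285, 0.015], [0.515, 0.184, 0.015], [0.493, 0.176, 0.015], [0.459, 0.277, 0.015]]
can nozzle [0.638 0.236 0.099] [0.004, 0.004] 0.68
channel [0.488 0.228 0.011] [0.0013, 0.0013] 0.538
cradle [ 0.501 -0.061  0.067] [0.0018, 0.0018] 0.504
tray [ 0.498 -0.285  0.011] [0.0, 0.0] 0.574
oil [0.567 0.376 0.064] [0.0007, 0.0007] 0.68
glue [0.46  0.387 0.075] [0.0032, 0.0032] 0.601
Ycan [0.57 0.31 0.05]
Ycan [0.509 0.501 0.05 ]
Ycan [0.387 0.332 0.05 ]
tape [0.345 0.236 0.05 ]
train [0.65  0.043 0.05 ]
T orange [384.2, 236.9] [366, 225, 36, 25, 503]
T blue [380.1, 240.7] [356, 215, 51, 52, 638]
T blue [382.8, 249.2] [374, 246, 21, 6, 54]
S orange [367.5, 218.4] [355, 208, 26, 26, 434]
S blue [365.1, 237.9] [339, 219, 53, 31, 449]
```

View pics/crop1.png

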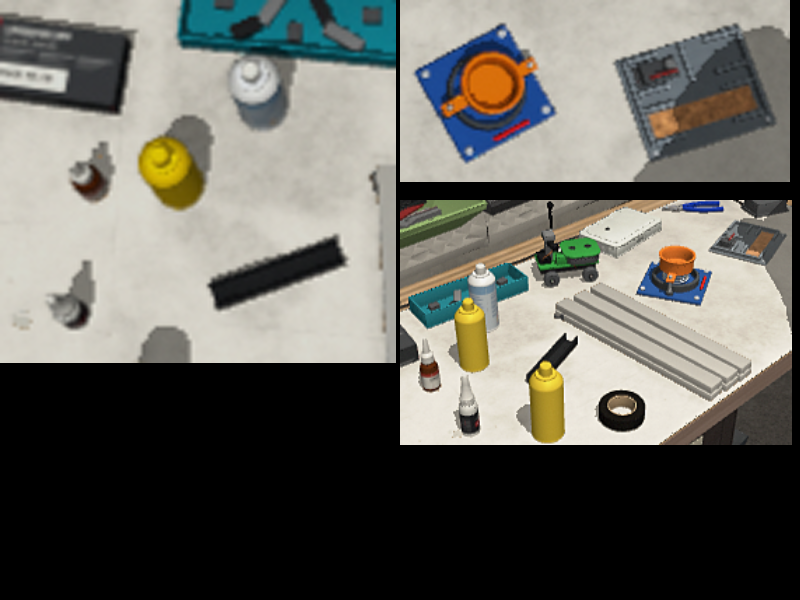

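The crop confirms the white can with a blue pattern at top (267,189), the dark channel at (274,247), the cork long compartment on the tray's lower side and the motor upper-left. I'm moving over the tray now for a close look.

Call:
{"fn": "move_arm", "kwargs": {
  "increments": [4,-2.9,0,0,0,-0.13,8,-5.8,0,0,0,-0.26,12,-8.7,0,0,0,-0.4,16,-11.5,0,0,0,-0.53,20,-14.4,0,0,0,-0.67,24,-17.2,0,0,0,-0.81,28,-20,0,0,0,-0.95,32,-23,0,0,0,-1.09,35.8,-25.7,0,0,0,-1.23,35.8,-25.7,0,0,0,-1.36,35.8,-25.7,0,0,0,-1.49,35.8,-25.7,0,0,0,-1.49]
}}

```text
time_s: 1.35
tcp_pos: [0.4798, -0.2693, 0.2561]
eef_rot: [-3.141, -0.0, 1.843]
ft_force: [-0.1, -0.0, 1.0]
opening: 1.002
grasp_force: 0.0
```

```bash
cat >> h.py <<'E'
from scipy.spatial.transform import Rotation as Ro
def inc(pos,yaw=None):
    s=readout.get_state();R0=Ro.from_euler('xyz',s['eef_rot']);d=R0.inv().apply(np.asarray(pos)-s['tcp_pos'])*100
    y=s['eef_rot'][2] if yaw is None else yaw
    r=(R0.inv()*Ro.from_euler('xyz',[np.pi,0,y])).as_rotvec()
    print('t',round(s['time_s'],2),'tcp',np.round(s['tcp_pos'],4),'yaw',round(s['eef_rot'][2],3),'inc',np.round(d,2).tolist(),np.round(r,3).tolist())
E
python3 - <<'E'
from h import *
inc([0.45,-0.06,0.26],1.84); snap("wrist","w1")
E
```

```text
t 1.35 tcp [ 0.4798 -0.2693  0.2561] yaw 1.843 inc [20.96, 2.76, -0.39] [-0.0, -0.0, 0.003]
```

View pics/w1.png

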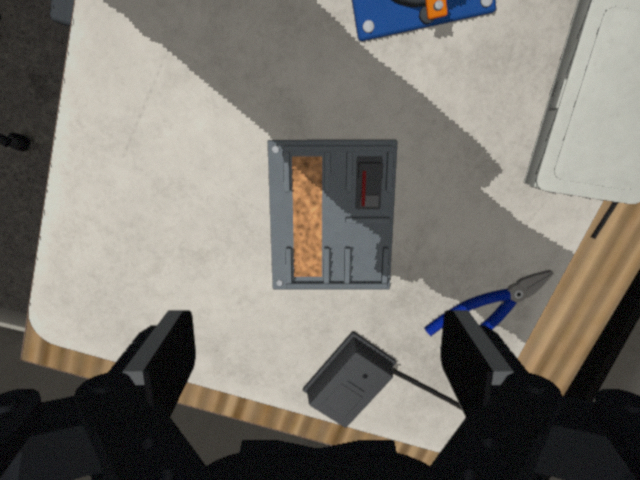

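The wrist view shows the cork floor at (307,216), the motor at (370,182) and the tray almost aligned with the image. Next is a second viewpoint, over the cradle, that keeps the tray in sight.

Call:
{"fn": "move_arm", "kwargs": {
  "increments": [4.5,1,0,0,0,0,9,2,0,0,0,0,13,3,0,0,0,0,16.5,3.6,0,0,0,0,16.5,3.6,0,0,0,0]
}}

```text
time_s: 1.9
tcp_pos: [0.4703, -0.0962, 0.2568]
eef_rot: [3.141, -0.001, 1.843]
ft_force: [0.1, -1.1, 0.9]
opening: 1.002
grasp_force: 0.0
```

Run:
```python
from h import *
snap("wrist","w2")
inc([0.49,0.15,0.26],1.9)
A=Cam("pics/w1.npz");B=Cam("pics/w2.npz");T=Cam("pics/top0.npz")
a=cv2.imread("pics/w1.png");b=cv2.imread("pics/w2.png");t=cv2.imread("pics/top0.png")
def corkc(im):
    m=cv2.inRange(cv2.cvtColor(im,40),(5,90,60),(20,220,230));
    m=cv2.morphologyEx(m,cv2.MORPH_CLOSE,np.ones((5,5)))
    return m
R={}
for n,im,c in(("w1",a,A),("w2",b,B)):
    m=corkc(im)
    e=c.px([.48,-.29,.004]); 
    k=np.zeros_like(m); cv2.circle(k,tuple(int(v) for v in e),110,255,-1)
    bl=max(blobs((m&k)>0,200),key=lambda q:q[1][4]); r=cv2.minAreaRect(np.argwhere(bl[2])[:,::-1].astype(np.float32))
    print(n,e.round(),bl[:2],r); R[n]=r[0]
    P=np.array([c.plane(p,.004)[:2] for p in cv2.boxPoints(r)]); print(P.round(4).tolist(),P.mean(0).round(4))
    d=[P[1]-P[0],P[2]-P[1]];d.sort(key=lambda v:np.hypot(*v));print([np.hypot(*v).round(4) for v in d],'ang',np.degrees(np.arctan2(d[1][1],d[1][0])).round(1))
print('slot tri',tri(A,R["w1"],B,R["w2"]))
# cradle ring
m=cv2.inRange(cv2.cvtColor(b,40),(5,170,120),(18,255,255));
for q in blobs(m>0,300): print('orange w2',q[:2])
```

```text
t 1.95 tcp [ 0.4704 -0.099   0.2567] yaw 1.841 inc [23.47, 8.53, -0.33] [0.001, -0.0, -0.059]
w1 [311. 218.] ([307.0, 215.4], [292, 156, 30, 121, 3458]) ((306.5, 216.0), (120.0, 29.0), 90.0)
[[0.4497, -0.2412], [0.4738, -0.2345], [0.5041, -0.3419], [0.4778, -0.3492]] [ 0.4763 -0.2917]
[np.float64(0.025), np.float64(0.1116)] ang -74.3
w2 [275. 379.] ([271.3, 376.9], [257, 331, 29, 94, 2369]) ((271.0787658691406, 377.48162841796875), (93.80989074707031, 25.891719818115234), 88.18170166015625)
[[0.4496, -0.2418], [0.4739, -0.2341], [0.5042, -0.3414], [0.478, -0.3498]] [ 0.4764 -0.2918]
[np.float64(0.0255), np.float64(0.1115)] ang -74.2
slot tri (array([ 0.47573739, -0.28917671,  0.00476296]), [0.0001, 0.0001])
orange w2 ([368.6, 177.4], [327, 109, 83, 133, 5607])
```

View pics/w2.png

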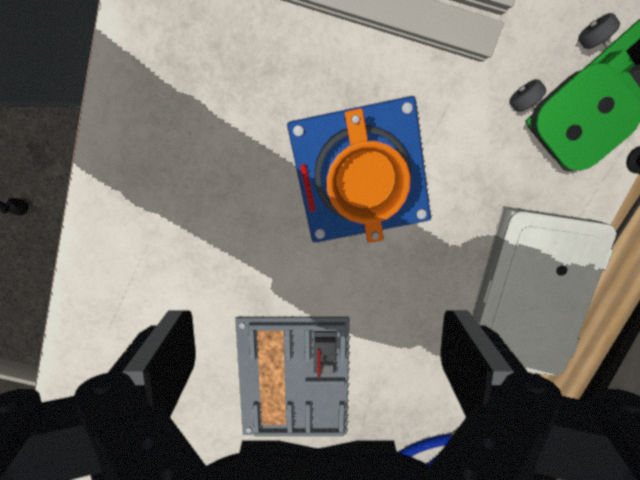

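w2 shows the ring mouth at about (369,181), the base holes at (299,130), (407,108), (421,214) and (319,233), and the tray at (271,377). The cork triangulates to z = 4.8 mm (4 expected), centred at (0.476, -0.291), with the two views agreeing. Next, over the channel.

Call:
{"fn": "move_arm", "kwargs": {
  "increments": [4.5,1.6,0,0,0,0,9,3.2,0,0,0,-0.02,13.5,4.8,0,0,0,-0.04,18,6.4,0,0,0,-0.04,22,8,0,0,0,-0.04,25.4,9.1,0,0,0,-0.04,25.4,9.1,0,0,0,-0.04]
}}

```text
time_s: 2.65
tcp_pos: [0.4907, 0.1726, 0.2564]
eef_rot: [3.14, -0.003, 1.883]
ft_force: [-0.2, 0.3, -0.5]
opening: 1.004
grasp_force: 0.0
```

Run:
```python
from h import *
b3,C=snap("wrist","w3")
inc([0.488,0.228,0.12],1.9)
B=Cam("pics/w2.npz");T=Cam("pics/top0.npz")
b=cv2.imread("pics/w2.png")
H=[(299,130),(407,108),(421,214),(319,233)]
P=np.array([B.plane(p,.008) for p in H]);print('holes',P[:,:2].round(3).tolist(),'centre',P.mean(0).round(4))
# ring: outer blob hull and inner
for n,im,c in(("w2",b,B),("w3",b3,C)):
    print(n,'expected cradle px',c.px([.5,-.06,.06]).round())
    m=cv2.inRange(cv2.cvtColor(im,40),(5,170,120),(18,255,255));m=cv2.morphologyEx(m,cv2.MORPH_OPEN,np.ones((5,5)))
    for q in blobs(m>0,300): print(n,'orange',q[:2])
# channel
m=(b3.max(2)<55)
for q in blobs(m,800):
    r=cv2.minAreaRect(np.argwhere(q[2])[:,::-1].astype(np.float32));print('dark',q[:2],np.round(r[0]),np.round(r[1]),round(r[2],1))
print('exp chan px',C.px([.488,.228,.015]).round())
```

```text
t 2.7 tcp [0.4908 0.1695 0.2561] yaw 1.881 inc [5.65, 1.51, 13.61] [0.0, -0.001, -0.019]
holes [[0.441, -0.045], [0.522, -0.004], [0.564, -0.086], [0.481, -0.127]] centre [ 0.5021 -0.0655  0.008 ]
w2 expected cradle px [368. 176.]
w2 orange ([369.5, 177.7], [327, 122, 83, 112, 5269])
w3 expected cradle px [248. 450.]
w3 orange ([246.1, 435.0], [228, 427, 43, 22, 531])
dark ([247.1, 349.8], [0, 0, 640, 480, 70460]) [320. 240.] [479. 639.] 90.0
dark ([588.1, 33.6], [552, 0, 84, 62, 1672]) [599.  32.] [88. 38.] 31.4
dark ([166.4, 60.5], [123, 20, 83, 81, 3022]) [164.  60.] [85. 77.] 18.4
dark ([333.3, 128.0], [321, 62, 25, 135, 3236]) [333. 129.] [134.  24.] 90.0
dark ([542.8, 299.2], [488, 267, 88, 60, 1282]) [538. 302.] [44. 91.] 65.1
exp chan px [334. 136.]
```

View pics/w3.png

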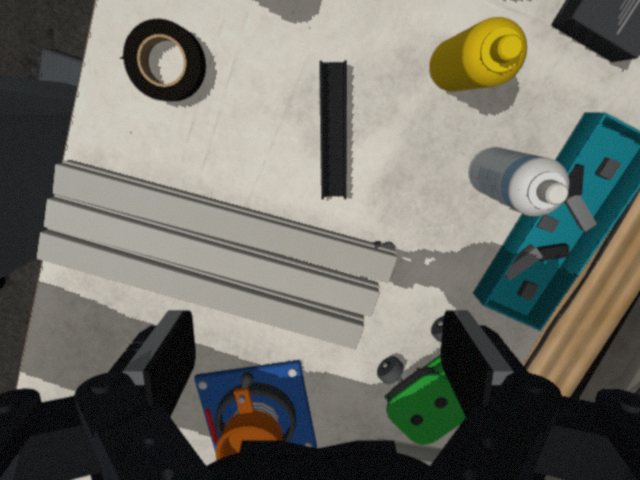

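The channel is at (333,129) in w3, spanning (321..346, 62..197); the can nozzle is at (549,191), the yellow can at (478,55) and the cradle at (245,440).

Run:
```python
from h import *
C=Cam("pics/w3.npz");T=Cam("pics/top0.npz");B=Cam("pics/w2.npz");S=Cam("pics/scene0.npz")
for p in((321,62),(346,62),(346,197),(322,198),(333.5,129.5)):print(C.plane(p,.015).round(4))
print('chan tri',tri(C,(333.3,129.5),T,(273.4,247.3)),tri(C,(333.3,129.5),S,(279,287)))
print('can tri',tri(C,(549,191),T,(267,183)),tri(C,(549,191),S,(228,222)))
print('can @108',C.plane((549,191),.108))
print('ring mouth@60 w2',B.plane((369,181),.06),'cradle r',np.hypot(.502,.0655))
```

```text
[0.4606 0.2785 0.015 ]
[0.4793 0.2845 0.015 ]
[0.5145 0.1822 0.015 ]
[0.495  0.1751 0.015 ]
[0.4863 0.2326 0.015 ]
chan tri (array([0.48707564, 0.23166032, 0.01088759]), [0.001, 0.001]) (array([0.48508864, 0.23117555, 0.01356702]), [0.0017, 0.0017])
can tri (array([0.65277203, 0.2422105 , 0.06044231]), [0.0011, 0.0011]) (array([0.6223925 , 0.241847  , 0.11116657]), [0.0001, 0.0001])
can @108 [0.62418402 0.24176149 0.108     ]
ring mouth@60 w2 [ 0.50191843 -0.06350933  0.06      ] cradle r 0.5062551234308647
```

Call:
{"fn": "move_arm", "kwargs": {
  "increments": [2,0.6,3,0,0,-0.018,4,1.2,7,0,0,-0.018,5.1,1.5,11,0,0,-0.018,5.1,1.5,15,0,0,-0.018,5.1,1.5,18,0,0,-0.018,5.1,1.5,18,0,0,-0.018,5.1,1.5,18,0,0,-0.018],
  "claw": 0,
  "newtons": 40
}}

```text
time_s: 3.4
tcp_pos: [0.4898, 0.2198, 0.0766]
eef_rot: [-3.141, 0.001, 1.896]
ft_force: [0.1, -0.3, 0.7]
opening: 0.5
grasp_force: 0.0
```

Run:
```python
from h import *
snap("wrist","w4"); inc([.4896,.2224,.0275],1.899)
```

```text
t 3.45 tcp [0.4903 0.2205 0.0775] yaw 1.896 inc [0.21, -0.01, 5.0] [0.001, 0.0, -0.003]
```

View pics/w4.png

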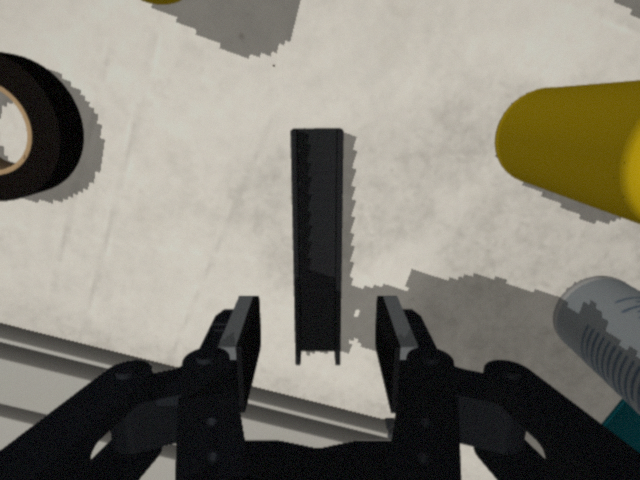

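The channel sits centred between the open fingers, columns 291–343 with its ends at rows 129 and 362, and it is parallel to the pads.

Run:
```python
from h import *
C=Cam("pics/w4.npz")
P=np.array([C.plane(p,.015)[:2] for p in((291,129),(343,129),(341.5,362),(295.5,362))]);print(P.round(4).tolist(),P.mean(0).round(4))
v=P[:2].mean(0)-P[2:].mean(0);print(np.hypot(*v),np.degrees(np.arctan2(v[1],v[0])),np.linalg.norm(P[0]-P[1]))
u=v/np.hypot(*v);print('tcp rel along',(np.array([.4903,.2205])-P.mean(0))@u)
```

```text
[[0.4587, 0.2801], [0.4789, 0.2869], [0.5151, 0.1831], [0.4939, 0.1759]] [0.4867 0.2315]
0.10999578196492961 108.94840441861076 0.02129447669163812
tcp rel along -0.011587413166235055
```

Call:
{"fn": "move_arm", "kwargs": {
  "increments": [0.2,0,2.5,0,0,0,0.2,0,4.3,0,0,0,0.2,0,5,0,0,0,0.2,0,5,0,0,0]
}}

```text
time_s: 3.85
tcp_pos: [0.4891, 0.223, 0.027]
eef_rot: [3.141, 0.0, 1.898]
ft_force: [-0.5, -0.6, -0.1]
opening: 0.502
grasp_force: 0.0
```

Call:
{"fn": "move_arm", "kwargs": {
  "increments": [0,0,0,0,0,0,0,0,0,0,0,0,0,0,0,0,0,0,0,0,0,0,0,0,0,0,0,0,0,0],
  "claw": 1,
  "newtons": 40
}}

```text
time_s: 4.35
tcp_pos: [0.4894, 0.2234, 0.0278]
eef_rot: [3.139, -0.0, 1.898]
ft_force: [-0.3, -1.1, 5.7]
opening: 0.243
grasp_force: 39.4
```

Call:
{"fn": "move_arm", "kwargs": {
  "increments": [0,0,-3,0,0,0,0,0,-7,0,0,0,-3,-1.1,-10,0,0,0,-7,-2.5,-12,0,0,0.01,-11,-4,-12,0,0,0.02,-15.5,-5.6,-12,0,0,0.03,-20,-7.3,-12,0,0,0.04,-24.5,-8.9,-12,0,0,0.05,-29,-10.5,-12,0,0,0.053,-33.5,-12.2,-12,0,0,0.053,-38,-13.8,-12,0,0,0.053,-42,-15.3,-12,0,0,0.053]
}}

```text
time_s: 5.55
tcp_pos: [0.4787, -0.2265, 0.1474]
eef_rot: [3.141, 0.001, 1.845]
ft_force: [1.7, -0.4, 0.6]
opening: 0.243
grasp_force: 39.5
```

Run:
```python
from h import *
inc([.4783,-.2992,.06],1.845); print(readout.get_state()['opening'],readout.get_state()['grasp_force'])
```

```text
t 5.55 tcp [ 0.4787 -0.2265  0.1474] yaw 1.845 inc [-6.98, -2.01, 8.75] [0.001, 0.001, -0.0]
0.24260225663923596 39.481040239334106
```

Call:
{"fn": "move_arm", "kwargs": {
  "increments": [-4,-1.2,2,0,0,0,-7.2,-2.1,5,0,0,0,-7.2,-2.1,8.7,0,0,0,-7.2,-2.1,8.7,0,0,0,-7.2,-2.1,8.7,0,0,0,-7.2,-2.1,8.7,0,0,0]
}}

```text
time_s: 6.15
tcp_pos: [0.4797, -0.298, 0.0615]
eef_rot: [3.139, 0.001, 1.847]
ft_force: [-0.0, 0.6, 0.1]
opening: 0.244
grasp_force: 39.5
```

Run:
```python
from h import *
snap("wrist","w5");inc([.4783,-.2992,.0325],1.845)
```

```text
t 6.2 tcp [ 0.4797 -0.2982  0.0615] yaw 1.847 inc [-0.05, -0.17, 2.9] [0.002, 0.002, 0.002]
```

View pics/w5.png

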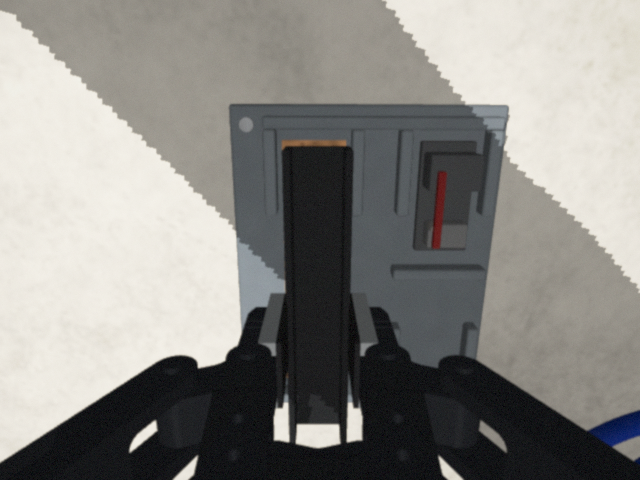

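The held channel's far end is at (283..353,147). The slot's end walls have inner faces at columns about 275 and 352, and the tray's end-wall inner line is at row about 130.

Run:
```python
from h import *
C=Cam("pics/w5.npz")
s=np.array([.476,-.291]);u=np.array([np.cos(1.845),np.sin(1.845)]);w=np.array([u[1],-u[0]])
for n,p,z in(("wallL in",(275,170),.011),("wallR in",(352.5,170),.011),("wallL out",(265,170),.011),("wallR out",(363,170),.011),("endwall",(316,129),.011),("cork far",(316,140.5),.004),("ch far L",(283.5,147),.049),("ch far R",(352,147),.049),("ch near L",(289,441),.049),("ch near R",(347,441),.049),("tray corner",(231,105),.011),("tray corner",(508,106),.011)):
    q=C.plane(p,z)[:2]-s; print(n,'across %.1f along %.1f mm'%(q@w*1e3,q@u*1e3))
q=np.array([.4797,-.2982])-s;print('tcp',q@w*1e3,q@u*1e3)
```

```text
wallL in across -14.5 along 44.2 mm
wallR in across 16.1 along 44.2 mm
wallL out across -18.4 along 44.2 mm
wallR out across 20.3 along 44.3 mm
endwall across 1.7 along 59.9 mm
cork far across 1.7 along 55.1 mm
ch far L across -8.0 along 56.6 mm
ch far R across 12.5 along 56.7 mm
ch near L across -8.4 along -52.0 mm
ch near R across 13.5 along -52.1 mm
tray corner across -30.4 along 68.7 mm
tray corner across 74.3 along 68.5 mm
tcp 1.612152979496044 -7.932903804452874
```

Call:
{"fn": "move_arm", "kwargs": {
  "increments": [-0.25,-0.15,0.5,0,0,0,-0.25,-0.15,1.3,0,0,0,-0.25,-0.15,2,0,0,0,-0.25,-0.15,2.5,0,0,0,-0.25,-0.15,2.8,0,0,0,-0.25,-0.15,2.85,0,0,0,-0.25,-0.15,2.85,0,0,0]
}}

```text
time_s: 6.9
tcp_pos: [0.4773, -0.3012, 0.0317]
eef_rot: [-3.141, 0.0, 1.846]
ft_force: [-5.7, 2.8, 18.6]
opening: 0.244
grasp_force: 41.7
```

Call:
{"fn": "move_arm", "kwargs": {
  "increments": [0,0,-0.1,0,0,0,0,0,-0.1,0,0,0,0,0,-0.1,0,0,0],
  "claw": 0.25
}}

```text
time_s: 7.2
tcp_pos: [0.4776, -0.3014, 0.0315]
eef_rot: [-3.142, -0.0, 1.846]
ft_force: [0.2, -0.1, 0.6]
opening: 0.377
grasp_force: 0.0
```

Call:
{"fn": "move_arm", "kwargs": {
  "increments": [0,0,-0.5,0,0,0,0,0,-2,0,0,0,0,0,-5,0,0,0,0,0,-9,0,0,0,0,0,-12,0,0,0,0,0,-12,0,0,0]
}}

```text
time_s: 7.8
tcp_pos: [0.4796, -0.3022, 0.156]
eef_rot: [3.137, 0.005, 1.846]
ft_force: [1.7, 0.0, 0.3]
opening: 0.37
grasp_force: 0.0
```

Run:
```python
from h import *
im,C=snap("wrist","w6");inc([.6228,.2418,.25],2.4)
```

```text
t 7.85 tcp [ 0.4786 -0.302   0.1539] yaw 1.845 inc [48.41, 28.66, -9.67] [0.002, 0.004, -0.555]
```

View pics/w6.png

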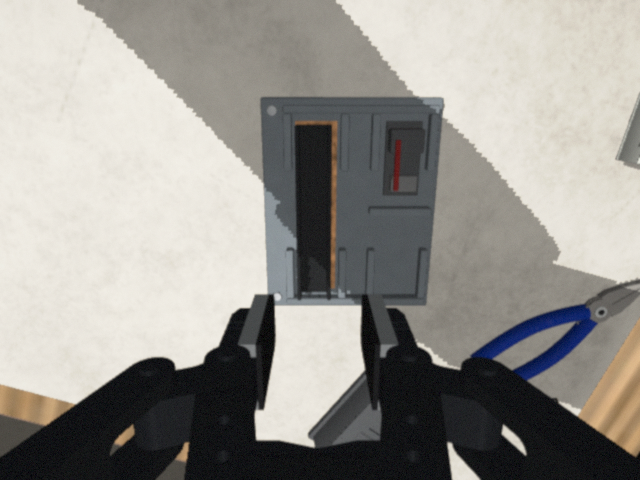

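The channel is down in the compartment at columns 296–332, rows 124–298, with cork visible along its right side and at the far end. I'll check numerically that it lies flat.

Run:
```python
from h import *
C=Cam("pics/w6.npz");im=cv2.imread("pics/w6.png")
o=np.array([.4767,-.2914]);u=np.array([np.cos(1.845),np.sin(1.845)]);w=np.array([u[1],-u[0]])
for n,p in(("farL",(296,125)),("farR",(331,125)),("nearL",(300,297)),("nearR",(330,297))):
    for z in(.019,.026):
        q=C.plane(p,z)[:2]-o;print(n,z,'across %.1f along %.1f'%(q@w*1e3,q@u*1e3))
c=cv2.resize(im[85:315,250:450],None,fx=2.6,fy=2.6,interpolation=2);c=cv2.convertScaleAbs(c,alpha=2.2,beta=15)
im,_=snap("top","top1");cv2.imwrite("pics/crop2.png",c)
```

```text
farL 0.019 across -11.3 along 53.8
farL 0.026 across -11.0 along 54.2
farR 0.019 across 9.0 along 53.8
farR 0.026 across 8.7 along 54.1
nearL 0.019 across -10.4 along -55.7
nearL 0.026 across -10.1 along -52.4
nearR 0.019 across 9.4 along -55.8
nearR 0.026 across 9.1 along -52.4
```

View pics/crop2.png

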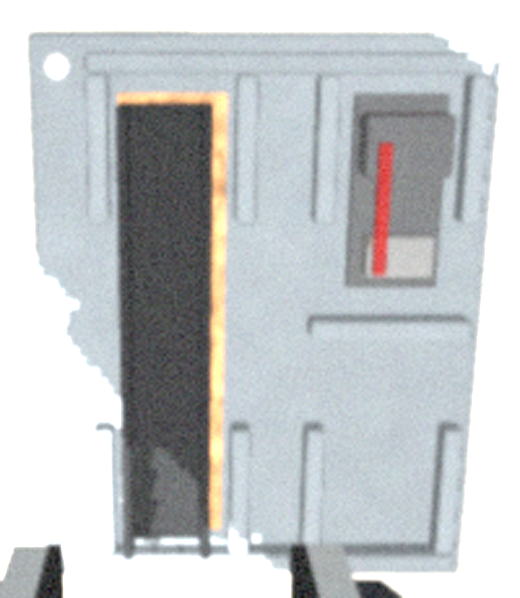

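The channel lies flat in the compartment: its 110 mm apparent length fits at z = 19 mm, it is centred within 1 mm, and it is clear of both end walls. Now the can, opening the gripper on the way.

Call:
{"fn": "move_arm", "kwargs": {
  "increments": [4,2.3,-3,0,0,-0.03,8,4.7,-6,0,0,-0.06,12,7,-6.6,0,0,-0.09,16,9.4,-6.6,0,0,-0.12,20,11.8,-6.6,0,0,-0.15,24.2,14.2,-6.6,0,0,-0.18,28.4,16.7,-6.6,0,0,-0.21,32.6,19.2,-6.6,0,0,-0.24,36.8,21.6,-6.6,0,0,-0.27,41,24.1,-6.6,0,0,-0.31,45,26.5,-6.6,0,0,-0.355,48.5,28.5,-6.6,0,0,-0.355],
  "claw": -1
}}

```text
time_s: 9.1
tcp_pos: [0.6198, 0.2451, 0.2159]
eef_rot: [-3.139, -0.001, 2.204]
ft_force: [1.3, -0.1, 0.1]
opening: 0.999
grasp_force: 0.0
```

Call:
{"fn": "move_arm", "kwargs": {
  "increments": [0,0,0,0,0,0,0,0,0,0,0,0]
}}

```text
time_s: 9.3
tcp_pos: [0.6193, 0.2438, 0.2158]
eef_rot: [-3.139, -0.001, 2.203]
ft_force: [0.5, 0.2, -0.4]
opening: 1.0
grasp_force: 0.0
```

Run:
```python
from h import *
im,C=snap("wrist","w7");inc([.6228,.2418,.066],2.2)
T=Cam("pics/top0.npz");S=Cam("pics/scene0.npz")
print('3-view tri',tri(T,(266,187),S,(228,222)))
e=C.px([.6228,.2418,.108]);print('exp nozzle',e.round(1),'foot',C.px([.6228,.2418,0]).round(1))
hsv=cv2.cvtColor(im,40)
# bright-white nozzle blob near expectation
k=np.zeros(im.shape[:2],np.uint8);cv2.circle(k,tuple(int(v) for v in e),60,255,-1)
g=cv2.cvtColor(im,6);gb=cv2.medianBlur(cv2.bitwise_and(g,k),3)
c=cv2.HoughCircles(gb,cv2.HOUGH_GRADIENT,1,5,param1=80,param2=12,minRadius=6,maxRadius=45)
for q in (c[0][:12] if c is not None else []):print('circ',q, C.plane(q[:2],.108)[:2].round(4))
x0,y0=[int(v)-56 for v in e]
sm=cv2.resize(g[max(y0,0):y0+112,max(x0,0):x0+112],(28,28),interpolation=cv2.INTER_AREA)
for r in sm:print(' '.join('%3d'%v for v in r))
```

```text
t 9.35 tcp [0.6197 0.2422 0.2161] yaw 2.201 inc [-0.21, 0.27, 15.01] [-0.003, -0.0, 0.001]
3-view tri (array([0.62650331, 0.240112  , 0.10904678]), [0.0009, 0.0009])
exp nozzle [319.3 253.9] foot [319.2 209.3]
circ [328.5 245.5  33. ] [0.624  0.2489]
circ [337.5 242.5  38.9] [0.627  0.2533]
circ [345.5 243.5  32.2] [0.631  0.2554]
circ [324.5 242.5  28.6] [0.6212 0.249 ]
circ [332.5 233.5  36.6] [0.6216 0.2558]
circ [326.5 231.5  37.8] [0.6183 0.2548]
circ [330.5 253.5  19.9] [0.6278 0.2457]
circ [339.5 233.5  32.2] [0.6248 0.2581]
circ [305.5 269.5  40. ] [0.6221 0.2295]
circ [325.5 225.5  32.1] [0.6158 0.2572]
circ [319.5 248.5  24.3] [0.621  0.2445]
circ [344.5 234.5  28.8] [0.6274 0.2593]
188 183 185 188 190 188 191 192 193 191 187 141 116 113 110 102  97  92  88  84 109 175 182 178 178 182 178 171
189 188 185 186 189 188 190 192 191 189 156 115 113 114 109 102  95  90  85  79  77 122 182 182 178 177 172 170
182 185 187 184 188 187 187 193 193 185 121 113 113 114 110 103  97  92  87  81  75  78 140 180 183 179 175 175
184 185 183 182 183 184 190 191 193 173 105 114 114 110 101  9
[... 2037 characters left out ...]
  58  81  47  57  78  78  56
192 188 191 189 184 184 185 187 189 187 188 190 191 194 194 191 167  73  35  35  45  57  59  58  79  81  79  76
194 193 192 190 188 188 191 187 188 190 189 192 194 195 194 158  64  38  36  45  58  57  58  58  63  73  73  75
196 193 193 191 192 193 194 194 193 193 187 188 192 196 162  66  40  36  46  58  58  57  59  57  58  55  52  53
198 197 193 193 193 194 193 196 197 193 188 189 190 156  65  49  36  46  59  56  56  57  57  56  56  61  63  58
198 198 197 198 196 194 193 195 192 189 189 190 153  62  51  44  47  58  58  57  56  53  57  57  58  75  90  66
200 199 200 199 196 196 198 197 192 191 195 152  62  53  57  50  57  58  54  48  43  44  54  52  55  60  64  69
```

Run:
```python
from h import *
C=Cam("pics/w7.npz");D=Cam("pics/w3.npz");T=Cam("pics/top0.npz");S=Cam("pics/scene0.npz")
n=(330.6,261.8)
print('w7/w3',tri(C,n,D,(549,191)));print('w7/S',tri(C,n,S,(228,222)));print('w7/T',tri(C,n,T,(266,187)))
print('w3/S',tri(D,(549,191),S,(228,222)))
print('plane',C.plane(n,.108),'dome@.09',C.plane((329,247),.09))
# body silhouette in scene: non-mat columns between top & foot
s=cv2.imread("pics/scene0.png")
for X in((.6245,.2418),(.630,.242)):
    print([S.px([*X,z]).round(1).tolist() for z in(0,.054,.108)])
for r in range(228,272,4):print(r,cv2.cvtColor(s,6)[r,208:250].tolist())
# nozzle in top and w3
for f,(u,v) in(("top0",(266,187)),("w3",(549,191))):
    g=cv2.imread(f"pics/{f}.png",0)
    if f=="w3":g=cv2.resize(g[v-28:v+28,u-40:u+40],(40,28),interpolation=3)
    else:g=g[v-10:v+14,u-14:u+18]
    print(f)
    for r in g:print(' '.join('%3d'%q for q in r))
```

```text
w7/w3 (array([0.63223236, 0.2402103 , 0.09691373]), [0.0019, 0.0019])
w7/S (array([0.6301398 , 0.23932683, 0.10642273]), [0.0022, 0.0022])
w7/T (array([0.63019614, 0.24104608, 0.10423165]), [0.0015, 0.0015])
w3/S (array([0.6223925 , 0.241847  , 0.11116657]), [0.0001, 0.0001])
plane [0.63080003 0.24176042 0.108     ] dome@.09 [0.62872239 0.24372235 0.09      ]
[[231.7, 266.0], [229.7, 245.1], [227.6, 223.0]]
[[230.0, 265.0], [228.0, 244.2], [225.9, 222.1]]
228 [125, 125, 141, 154, 172, 167, 160, 152, 140, 130, 105, 123, 135, 173, 215, 246, 219, 164, 189, 164, 195, 203, 246, 234, 183, 137, 242, 242, 190, 72, 68, 74, 74, 72, 71, 70, 67, 70, 68, 71, 47, 44]
232 [122, 122, 84, 113, 80, 48, 88, 87, 82, 80, 123, 184, 195, 208, 219, 225, 229, 232, 235, 245, 246, 245, 244, 243, 239, 235, 231, 230, 231, 189, 56, 87, 98, 101, 97, 96, 91, 83, 50, 112, 108, 109]
236 [83, 83, 81, 80, 82, 79, 81, 76, 76, 75, 71, 79, 86, 107, 152, 178, 188, 199, 208, 212, 203, 204, 196, 176, 154, 125, 114, 112, 108, 119, 96, 124, 117, 61, 117, 116, 83, 89, 84, 84, 86, 84]
240 [88, 132, 129, 132, 136, 101, 76, 89, 90
[... 8493 characters left out ...]
  89  88  88  89  78  56  83 110 114 114 110 110 108 108 102
184 183 179 161 144 138 138 146 152 157 159 162 164 163 160 159 152 151 147 138 125 104  95  91  89  89  90  88  89  87  68  62  99 112 110 111 110 110 108 106
185 184 185 183 182 168 105 101 124 136 141 143 145 143 140 138 126 120 110 105  96  88  91  91  90  88  89  89  90  88  81  58  77 107 112 110 109 110 108 106
183 184 184 180 178 133  67  48  62  79  93  97 100 100  99 102  89  76  75  77  83  85  90  91  87  90  89  87  87  88  84  74  58  89 112 113 109 108 107 106
184 183 182 181 159  86  45  46  48  49  54  52  59  61  72  84  66  73  76  73  72  70  80  86  89  90  89  89  87  86  88  82  62  68 104 113 111 109 109 108
```

Run:
```python
from h import *
C=Cam("pics/w7.npz");D=Cam("pics/w3.npz");T=Cam("pics/top0.npz")
n=(330.6,261.8);m=(556.5,193.5);t=(265.7,186.2)
print(tri(C,n,D,m));print(tri(C,n,T,t));print(tri(D,m,T,t));print(C.plane(n,.108),D.plane(m,.108))
inc([.6300,.2415,.066],2.2)
B=Cam("pics/w2.npz");print('yellow',D.plane((508,46),.108))
```

```text
(array([0.63108744, 0.24146326, 0.10584031]), [0.0004, 0.0004])
(array([0.63046537, 0.24163263, 0.10708077]), [0.0006, 0.0006])
(array([0.62981087, 0.24171738, 0.10741926]), [0.0001, 0.0001])
[0.63080003 0.24176042 0.108     ] [0.62948239 0.24177034 0.108     ]
t 9.35 tcp [0.6197 0.2422 0.2161] yaw 2.201 inc [-0.66, 0.84, 15.01] [-0.003, -0.0, 0.001]
yellow [0.56268414 0.31109185 0.108     ]
```

All three view pairs agree on the nozzle at (0.630, 0.2416), height 0.107 (0.108 expected). Descending round the can.

Call:
{"fn": "move_arm", "kwargs": {
  "increments": [-0.7,0.85,2,0,0,0,-0.7,0.85,6,0,0,0,-0.7,0.85,10,0,0,0,-0.7,0.85,13,0,0,0,-0.7,0.85,15,0,0,0,-0.7,0.85,15,0,0,0]
}}

```text
time_s: 9.95
tcp_pos: [0.6296, 0.2388, 0.0643]
eef_rot: [-3.135, -0.0, 2.199]
ft_force: [-0.9, -0.6, -0.6]
opening: 0.996
grasp_force: 0.0
```

Call:
{"fn": "move_arm", "kwargs": {
  "increments": [0,0,0,0,0,0,0,0,0,0,0,0,0,0,0,0,0,0,0,0,0,0,0,0,0,0,0,0,0,0,0,0,0,0,0,0],
  "claw": 1,
  "newtons": 70
}}

```text
time_s: 10.55
tcp_pos: [0.6318, 0.2421, 0.0694]
eef_rot: [3.14, 0.001, 2.201]
ft_force: [-0.7, -0.2, 5.4]
opening: 0.46
grasp_force: 69.1
```

The can is gripped (opening 39–42 mm). I'm lifting it and refining the ring axis from the stored pictures.

Call:
{"fn": "move_arm", "kwargs": {
  "increments": [0,0,-2,0,0,0,0,0,-6,0,0,0,0,0,-10,0,0,0,0,0,-13,0,0,0,0,0,-13,0,0,0]
}}

```text
time_s: 11.05
tcp_pos: [0.6329, 0.2435, 0.2034]
eef_rot: [3.133, 0.002, 2.201]
ft_force: [-0.3, 0.9, -2.1]
opening: 0.467
grasp_force: 70.5
```

Run:
```python
from h import *
B=Cam("pics/w2.npz");b=cv2.imread("pics/w2.png");T=Cam("pics/top0.npz");t=cv2.imread("pics/top0.png")
def sq(im,c,roi):
    h=cv2.cvtColor(im,40);m=cv2.inRange(h,(100,120,40),(128,255,255));k=np.zeros_like(m);x0,x1,y0,y1=roi;k[y0:y1,x0:x1]=255
    pts=np.argwhere((m&k)>0)[:,::-1].astype(np.float32)
    P=np.array([c.plane(p,.008)[:2] for p in cv2.convexHull(pts)[:,0]],np.float32)
    r=cv2.minAreaRect(P*1000);print('base',np.round(r[0],1),np.round(r[1],1),round(r[2],1))
sq(b,B,(270,450,80,260));sq(t,T,(350,420,205,275))
def rim(im,c,roi,n):
    h=cv2.cvtColor(im,40);m=cv2.inRange(h,(5,150,90),(20,255,255));k=np.zeros_like(m);x0,x1,y0,y1=roi;k[y0:y1,x0:x1]=255
    m&=k;m=cv2.morphologyEx(m,cv2.MORPH_OPEN,cv2.getStructuringElement(2,(n,n)))
    p=np.argwhere(m>0)[:,::-1].astype(np.float32);hl=cv2.convexHull(p);(cx,cy),r=cv2.minEnclosingCircle(hl);e=cv2.fitEllipse(hl)
    print('rim circ',(cx,cy),r,'ell',e,'@60',c.plane((cx,cy),.06).round(4),c.plane(e[0],.06).round(4));return e[0]
p=rim(b,B,(300,430,100,250),31);q=rim(t,T,(355,415,210,270),11)
print(tri(B,p,T,q))
s=readout.get_state();print(s['opening'],s['grasp_force'],s['tcp_pos'],s['ft_force'])
inc([.502,-.0645,.20],2.2)
```

```text
base [501.3 -65.1] [107.7 107.3] 27.0
base [502.4 -63.6] [108.7 107.6] 27.1
rim circ (368.1365051269531, 182.28244018554688) 42.75828170776367 ell ((368.00921630859375, 182.03346252441406), (81.46373748779297, 84.89749145507812), 38.7235107421875) @60 [ 0.5016 -0.0646  0.06  ] [ 0.5014 -0.0644  0.06  ]
rim circ (385.0, 237.0) 12.530064582824707 ell ((384.4331359863281, 236.31802368164062), (22.665931701660156, 24.351335525512695), 53.311683654785156) @60 [ 0.501  -0.0637  0.06  ] [ 0.5028 -0.0623  0.06  ]
(array([ 0.50453244, -0.06536529,  0.04636784]), [0.0012, 0.0012])
0.46731658326548997 70.46237762086093 [0.63291627 0.24348864 0.2034259 ] [-0.33960797  0.89910461 -2.09766904]
t 11.05 tcp [0.6329 0.2435 0.2034] yaw 2.201 inc [-17.18, -28.72, 0.14] [0.008, 0.002, 0.001]
```

Call:
{"fn": "move_arm", "kwargs": {
  "increments": [-2,-3.4,0,0,0,0,-4.3,-7.2,0,0,0,0,-6.7,-11.3,0,0,0,0,-9.2,-15.4,0,0,0,0,-11.7,-19.5,0,0,0,0,-14,-23.5,1,0,0,0,-16,-26.8,3,0,0,0,-17.2,-28.7,5.5,0,0,0,-17.2,-28.7,5.5,0,0,0,-17.2,-28.7,5.5,0,0,0]
}}

```text
time_s: 12.05
tcp_pos: [0.5001, -0.0663, 0.1424]
eef_rot: [-3.141, -0.001, 2.2]
ft_force: [0.6, 0.4, -1.1]
opening: 0.464
grasp_force: 70.6
```

Run:
```python
from h import *
im,C=snap("wrist","w8");inc([.5016,-.0645,.110],2.2)
s=readout.get_state();print(s['opening'],s['grasp_force'],s['ft_force'])
# held can: nozzle disc location in hand, compare with pre-grasp expectation
p=np.array(s['tcp_pos']);e=C.px([p[0],p[1],p[2]-.0694+.108]);print('nozzle exp',e.round(1))
g=cv2.imread("pics/w8.png",0);x,y=[int(v) for v in e];print(x,y)
sm=cv2.resize(g[max(0,y-60):y+60,x-72:x+72],(36,30),interpolation=3)
for r in sm:print(' '.join('%3d'%q for q in r))
h=cv2.cvtColor(im,40);m=cv2.inRange(h,(5,150,90),(20,255,255))
for q in blobs(m>0,100):print('orange',q[:2])
print('ring exp',C.px([.5016,-.0645,.06]).round())
```

```text
t 12.1 tcp [ 0.5009 -0.0653  0.143 ] yaw 2.201 inc [0.03, 0.1, 3.3] [0.001, -0.0, 0.001]
0.45786018523457 70.64690194500145 [ 1.01139737  0.49421069 -0.57662369]
nozzle exp [318.4 452.7]
318 452
 75 123 128 133 134 135 130 136 154 154 154 154 147  98  85 118 119 115 113 109  97  87  88 129 219 219 171 211 191 132 126 125 121 113 108  75
 56 123 129 132 135 135 128 150 155 153 154 154 113  82  84 114 120 106 115 109  86  83  87  84 133 172 148 156 153 143 127 125 123 112 107  61
 38 118 129 133 135 134 131 154 155 154 154 142  85  82  83 113 113  91 115 100  84  83  83  83  89 141 147 148 148 148 131 126 122 112  98  43
 31 106 128 133 135 132 140 156 156 155 154 121  80  82  84 105  91  88 105  88  84  83  82  81  79 121 147 149 148 149 133 125 122 112  94  30
 30  81 128 132 134 135 145 157 156 155 154 101  80  83  84  90  88  86  88  86  85  83  82  80  78 102 146 148 149 147 133 125 121 114  80  27
 30  86 126 131 135 136 147 156 155 154 150  88  80  84  86  87  86  87  87  86  85  85  83  81  79  89 145 148 148 147 132 124 120 113  87  29
 58 112 127 131 134 137 149 156 155 155 1
[... 2787 characters left out ...]
 15  16  15  12  14  15  15  14  13  13  14  13  12
 15  15  13  14  17  15  13  15  16  14  14  13  15  15  12  16  12  16  12  14  15  14  16  14  15  13  14  15  15  13  13  14  15  14  13  13
 18  13  15  15  14  13  14  14  14  14  15  15  15  14  15  14  13  14  16  12  16  16  14  14  13  16  14  14  15  14  14  14  16  12  14  13
 16  16  15  15  15  13  13  14  14  14  15  14  15  13  14  16  15  12  15  14  16  16  14  15  15  15  15  16  11  12  15  15  17  15  14  14
 14  11  12  16  13  13  15  15  14  12  15  14  14  15  13  18  16  14  15  17  14  15  15  14  15  14  17  15  15  12  13  13  13  14  13  11
orange ([326.1, 223.9], [258, 151, 124, 144, 5817])
ring exp [320. 263.]
```

Call:
{"fn": "move_arm", "kwargs": {
  "increments": [0,0.1,0.6,0,0,0,0,0.1,1.3,0,0,0,0,0.1,2,0,0,0,0,0.1,2.6,0,0,0,0,0.1,3.1,0,0,0,0,0.1,3.1,0,0,0]
}}

```text
time_s: 12.7
tcp_pos: [0.501, -0.0653, 0.111]
eef_rot: [-3.141, -0.001, 2.201]
ft_force: [0.1, 0.5, -1.8]
opening: 0.464
grasp_force: 70.7
```

Call:
{"fn": "move_arm", "kwargs": {
  "increments": [0,0,0.3,0,0,0,0,0,0.6,0,0,0,0,0,0.9,0,0,0,0,0,0.9,0,0,0,0,0,0.9,0,0,0]
}}

```text
time_s: 13.2
tcp_pos: [0.5016, -0.0654, 0.1031]
eef_rot: [3.141, 0.0, 2.201]
ft_force: [-0.4, -0.1, 5.0]
opening: 0.464
grasp_force: 71.0
```

Call:
{"fn": "move_arm", "kwargs": {
  "increments": [0,0,0.4,0,0,0,0,0,0.8,0,0,0,0,0,1.1,0,0,0,0,0,1.3,0,0,0,0,0,1.3,0,0,0,0,0,1.3,0,0,0]
}}

```text
time_s: 13.8
tcp_pos: [0.5017, -0.0655, 0.0904]
eef_rot: [3.141, 0.001, 2.201]
ft_force: [-1.3, -0.3, 9.8]
opening: 0.461
grasp_force: 71.4
```

Call:
{"fn": "move_arm", "kwargs": {
  "increments": [0,0,0.1,0,0,0,0,0,0.2,0,0,0,0,0,0.3,0,0,0,0,0,0.3,0,0,0,0,0,0.3,0,0,0,0,0,0.3,0,0,0]
}}

```text
time_s: 14.4
tcp_pos: [0.5016, -0.0658, 0.0888]
eef_rot: [3.141, 0.003, 2.2]
ft_force: [-8.3, -1.4, 32.5]
opening: 0.465
grasp_force: 71.8
```

Call:
{"fn": "move_arm", "kwargs": {
  "increments": [0,0,-0.06,0,0,0,0,0,-0.06,0,0,0,0,0,-0.06,0,0,0,0,0,-0.06,0,0,0,0,0,-0.06,0,0,0]
}}

```text
time_s: 14.9
tcp_pos: [0.5016, -0.0658, 0.0888]
eef_rot: [3.142, 0.002, 2.2]
ft_force: [-5.9, -1.9, 25.3]
opening: 0.466
grasp_force: 71.0
```

Call:
{"fn": "move_arm", "kwargs": {
  "increments": [0,0,0,0,0,0,0,0,0,0,0,0,0,0,0,0,0,0,0,0,0,0,0,0]
}}

```text
time_s: 15.3
tcp_pos: [0.5016, -0.0658, 0.0889]
eef_rot: [3.141, 0.002, 2.2]
ft_force: [-6.3, -0.7, 24.8]
opening: 0.463
grasp_force: 71.0
```

Run:
```python
from h import *
im,S=snap("scene","scene9");s0=cv2.imread("pics/scene0.png")
def o(i):
    m=cv2.inRange(cv2.cvtColor(i,40),(5,150,90),(20,255,255));k=np.zeros_like(m);k[190:260,330:405]=255
    return [q[:2] for q in blobs((m&k)>0,20)]
print(o(s0),o(im));print('18mm in px',S.px([.5016,-.0645,.042])-S.px([.5016,-.0645,.06]))
d=cv2.absdiff(im,s0).max(2)
for n,(x,y) in(("oil",(190,292)),("glue",(218,324))):print(n,d[y-20:y+20,x-12:x+12].mean())
s=readout.get_state();print(s['tcp_pos'],s['ft_force'],s['time_s'])
```

```text
[([367.1, 218.5], [355, 208, 26, 27, 481])] [([366.3, 228.2], [354, 215, 27, 26, 272])]
18mm in px [-0.54905546  6.6380123 ]
oil 6.023958333333334
glue 5.583333333333333
[ 0.50158023 -0.06578992  0.08886085] [-6.29309912 -1.95668337 23.9657723 ] 15.35
```

```bash
python3 -c "
from workcell import job_done; print(job_done())"
```

```text
the job is handed in; nothing more can be done
None
```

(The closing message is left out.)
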